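# Shut and lock away a parcel in the mailroom drawer chest

## Robot

A 6-joint arm with a two-finger parallel gripper is mounted at the origin on the work surface. World frame = base frame: x ahead of the robot, y to its left, z up, the work surface at z = 0. Lengths are in m, angles in rad, forces in N, time in s.
With the tool pointing down it reaches from about 0.35 to 0.725 m from the base axis. Payload 6 kg.
Tool frame: the origin (TCP) lies midway between the tips of the shut fingers; the grasp point (between the pads) lies 19 mm behind it; x points along the fingers, y is the direction in which the jaws open and shut, and the axes are right-handed (so a half turn about x gives the same grasp; the last joint's range is limited). The gripper opens to 85 mm and grips with 20 to 120 N. Pads are 22 mm wide; open, the fingers measure 114 mm over their backs; the gripper's body (76 mm by 85 mm) begins 54 mm behind the grasp point. The pads swing forward as they close: fully open they stand 13 mm farther back than shut.
Start: joints at [-0.96, 0.04, 0.085, 0, -1.615, -0.334], TCP at [0.164, -0.577, 0.196] pointing down, gripper open.
Joint ranges: [-2.56, 2.56], [-1.29, 2.01], [-1.08, 1.49], [-3.29, 1.98], [-2.81, -0.18], [-2.99, 2.99]. Speed limits (rad/s): [2.57, 2.57, 3.01, 3.14, 3.14, 3.14].

## Interface

Orientations are given as a unit quaternion [w, x, y, z].
In Python, from rig import arm gives the robot as it stands.
- The arm moves only by the tool play_rows, never from a script. Its arguments are lists of equal length, an entry for each row: "offset": the shift along the tool's x, y, z in units of 0.3 m (1.0 is 0.3 m), a list of three; "rotation": the turn, a rotation vector about the tool's x, y, z in units of 30 degrees (1.0 is 30 degrees), a list of three; "grip": the opening, from 0 (shut) to 1 (fully open). A call has 1 to 20 rows; each row is the pose to reach, as a shift and turn from the pose commanded when the call began, along the tool's axes at that moment; what a row does not reach only later rows make up. A row lasts 1/10 s, in which the tool goes at most 50 mm and 8.59 degrees, less where a joint would pass 70% of its speed; a pose out of reach is approached as far as the arm can. A call with a number of a shift or a turn outside -1 to 1 is refused whole. A call with a gripper value outside its range is refused whole. The fingers move at their own pace and stop on an object; "newtons" is the grip in N (left out, the last holds). Time passes only in rows, so rows that repeat a pose let the fingers close. It gives the time, the measured TCP pose, the force and the opening at its end, in the units of the state.
- arm.get_obs(): the state, without advancing time (a new reading comes with each control period).
- arm.grab_frame(name): name is "side" or "top" or "wrist"; returns a dict with "color" (420x560x3 uint8, blue, green, red), "fx", "fy", "cx", "cy" (pixels), "world_from_camera" (4x4, takes a point from camera to world coordinates). Camera axes: x right, y up, looking along -z (the intrinsics and any distortion apply to the point x, -y, -z); pixel columns grow to the right and rows downward; lengths in m; the calibration is good to about 2 mm. A picture is of the moment at which its call begins. There is no depth.
- arm.job_done(): hands the job in, once; it reports no verdict.
The state is a dict: "time": time; "qpos": joint angles; "qd": joint speeds; "joint_efforts": joint torques, N m; "eef_pos": TCP position; "tool_rot": TCP orientation; "wrist_force": force on the tool from outside, world axes, zero at the start; "moment": the same for the moment, N m; "width": finger opening in m.
Only numpy, scipy, OpenCV 4.12 (cv2) and the standard library are available. Lean on these libraries where they do the work, as an engineer would, in place of code of your own. Each camera call takes 0.05 s, during which the arm holds its last target.

## Task

Two drawers of the low chest stand open. With the fingertips, push the drawer that has the brown parcel in it fully shut, then push the red latch on top of the chest all the way across to that drawer's side to lock it. Leave the other drawer, with the white label roll, standing open as it is; only push, do not pick up anything, and leave everything else undisturbed.

Things in the scene. Friction and masses are not known exactly. Their poses are not given: they have to be found in the camera images.
- chest: Low light-grey steel chest fixed on the table, 220 (x) x 400 (y) x 100 mm high; origin at the centre of its underside. Its -x side is the front (110 mm from the origin), facing the robot at yaw 0; yaw varies up to 0.2 rad. +y is the left as the robot sees it. Two drawers side by side, centred 104 mm to +y and -y. A 3 mm high latch track lies along y on the top, 85 mm before the origin.
- drawer_left (a joint): How far the left (+y) drawer is open, m: 0 = fully shut against its stop, its face in the chest's front plane; at most 0.15. It slides along the chest's x and starts 0.09 to 0.13 open. About 2.5 N of friction, no spring, stays where it is left.
- drawer_right (a joint): The same for the right (-y) drawer.
- drawer_left_face (a point): Point on the outer face of the left drawer's front, middle of its width, 59 mm above the table. The front is a flat blue plate 160 wide x 70 high x 12 mm thick, from 14 to 84 mm above the table, without handle; the drawer's inner floor is 18 mm above the table.
- drawer_right_face (a point): The same point on the right drawer's front.
- latch (a joint): Position of the red latch, m: 0 = middle (neither drawer locked), +0.036 = stop on the left (chest's +y; locks the left drawer), -0.036 = stop on the right (locks the right drawer). Starts within 0.004 of the middle; 1.5 N of friction, no spring, stays where left. Nothing blocks it while a drawer is open, but it is to be pushed over only after the drawer is shut.
- latch_tab (a point): Centre of the top of the latch's red block, 130 mm above the table. The block is 30 (x) x 24 (y) x 26 mm high, from 104 to 130 mm above the table, 85 mm before the chest's origin. Its 28 mm wide steel tongue hangs in front of the chest, reaching 35 mm before the block's middle and down to 80 mm above the table.
- parcel: Brown cardboard parcel 56 x 80 x 45 mm high, 0.1 to 0.2 kg, loose in one of the two drawers; origin at the centre of its underside. The drawer it is in is the one to shut.
- label_roll: White roll of labels standing on end, 56 mm across x 50 mm high, loose in the other drawer, which stays open; origin at the centre of its underside.
- small_carton: Small brown carton 70 x 100 x 35 mm high, loose on top of the chest, behind the latch; origin at the centre of its underside. Leave alone.
- carton_a: Brown carton 130 x 100 x 70 mm high on the table left of the chest; origin at the centre of its underside. Leave alone.
- carton_b: Brown carton 110 x 130 x 90 mm high on the table right of the chest; origin at the centre of its underside. Leave alone.
- tape_roll: Amber roll of packing tape lying flat, 100 mm across x 48 mm high; origin at the centre of its underside. Leave alone.
- stamp: Wooden hand stamp standing upright, 44 mm across x 88 mm high; origin at the centre of its underside. Leave alone.
- mug: White mug 80 mm across x 92 mm high; origin at the centre of its underside. Leave alone.
Things that resemble listed ones, but are neither listed nor needed, are in the scene too. What is shaped like the parcel but blue or pink is not meant. Of the things that look like the label_roll, the larger one is meant.

How it is judged:
On the way, in this order (a step that is already met when the one before it is completed fails the run):
1. the drawer with the parcel is pushed shut (within 5 mm) while the latch is still near the middle (within 12 mm) (((y of parcel in the frame of chest above 0 m and value of joint drawer_left below 0.005 m) or (y of parcel in the frame of chest below 0 m and value of joint drawer_right below 0.005 m)) and value of joint latch between -0.012 and 0.012 m), for 0.2 s.
2. the latch is pushed across to that drawer's side (30 mm or more from the middle; the stop is at 36), the drawer still shut (((y of parcel in the frame of chest above 0 m and (value of joint drawer_left below 0.005 m and value of joint latch above 0.03 m)) or (y of parcel in the frame of chest below 0 m and (value of joint drawer_right below 0.005 m and value of joint latch below -0.03 m)))), for 0.2 s.
At the end, for the whole second after the job is handed in: The drawer holding the parcel is shut to within 5 mm, with the parcel lying inside the chest at rest, and the latch is at least 30 mm over to that drawer's side; the other drawer is within 12 mm of where it stood, with the label roll in it; all other things stand within 25 mm of where they were (((y of parcel in the frame of chest above 0 m and (value of joint drawer_left below 0.005 m and value of joint latch above 0.03 m and distance of drawer_right_face from where it was at the start of the episode below 0.012 m)) or (y of parcel in the frame of chest below 0 m and (value of joint drawer_right below 0.005 m and value of joint latch below -0.03 m and distance of drawer_left_face from where it was at the start of the episode below 0.012 m))) and x of parcel in the frame of chest above -0.11 m and z of parcel in the frame of chest below 0.04 m and linear speed of parcel below 0.02 m/s and height (world z) of label_roll below 0.04 m and not (distance of any of small_carton, carton_a, carton_b, tape_roll, stamp, mug from where it was at the start of the episode above 0.025 m or angle between any of small_carton, carton_a, carton_b, tape_roll, stamp, mug's own z axis and vertical above 0.4 rad)); the robot touches nothing.
It fails at once if the parcel or the label roll is lifted (more than 25 mm off its drawer's floor) (height (world z) of any of parcel, label_roll above 0.043 m).
It fails at once if the label roll or its drawer is moved by more than 25 mm (distance of label_roll from where it was at the start of the episode above 0.025 m or ((y of parcel in the frame of chest above 0 m and distance of drawer_right_face from where it was at the start of the episode above 0.025 m) or (y of parcel in the frame of chest below 0 m and distance of drawer_left_face from where it was at the start of the episode above 0.025 m))).
It fails at once if another thing is moved by more than 25 mm or tipped over (distance of any of small_carton, carton_a, carton_b, tape_roll, stamp, mug from where it was at the start of the episode above 0.025 m or angle between any of small_carton, carton_a, carton_b, tape_roll, stamp, mug's own z axis and vertical above 0.4 rad).
It also fails if it takes over 45 s, if anything falls off the work surface, if the arm or the gripper's body presses on something with over 40 N, if the wrist force passes 120 N, or if a joint passes its speed limit or range.

## Working session

There is one attempt and no reset: what is moved stays moved. The work goes in short steps, Python scripts to look and compute and a tool call to move; the robot and the scene stay as the last step left them, time stands still between calls to the robot, and variables do not carry over. Pictures are saved under pics/ and viewed, and the job is handed in when it is done.

Besides the shell and the picture viewer there is one more tool, called after "Request:" in YAML: its name, and indented under it one key for each argument. play_rows: Moves the arm, as the interface text tells. Its arguments: {"type":"object","properties":{"offset":{"type":"array"},"rotation":{"type":"array"},"grip":{"type":"array"},"newtons":{"type":"number"}},"required":["offset","rotation","grip"]}

```bash
ls; mkdir -p pics; python3 - <<'E'
from rig import arm
import cv2
o=arm.get_obs();print(o)
for n in("top","side","wrist"):
    f=arm.grab_frame(n);cv2.imwrite(f"pics/{n}0.png",f["color"]);print(n,{k:v for k,v in f.items() if k!="color"})
E
```

```text
pics
{'time': 0.0, 'qpos': array([-9.60314432e-01,  4.07929182e-02,  8.38563868e-02, -4.70941693e-04,
       -1.61549692e+00, -3.33723211e-01]), 'qd': array([-0.00043686,  0.00072937, -0.00022208,  0.00089282, -0.00077851,
       -0.0011073 ]), 'joint_efforts': array([ 4.20512361e-04, -3.68201101e+01,  3.47407722e+01,  6.93179905e+00,
       -5.42293070e-03, -3.34649940e-06]), 'eef_pos': array([ 0.16393739, -0.57677942,  0.19511327]), 'tool_rot': array([ 0.70023111, -0.09695304,  0.70046125,  0.09813533]), 'wrist_force': array([-1.16475542,  0.97500895, -0.13904249]), 'moment': array([-0.06222169,  0.04286633,  0.03098292]), 'width': 0.08514558538685588}
top {'fx': 410.5716758820566, 'fy': 410.5716758820566, 'cx': 279.43289994191525, 'cy': 215.50016150750022, 'world_from_camera': array([[ 0.00800244,  0.98278926, -0.18455687,  0.29712126],
       [-0.99978486,  0.01139549,  0.0173315 ,  0.01680433],
       [ 0.01913633,  0.18437847,  0.98266901,  1.25575717],
       [ 0.        ,  0.        ,  0.        ,  1.        ]])}
side {'fx': 449.7187604936635, 'fy': 449.7187604936635, 'cx': 284.12708745626895, 'cy': 215.65673906270362, 'world_from_camera': array([[-0.87649522,  0.28937986, -0.38472772,  0.12966623],
       [-0.48098046, -0.56017141,  0.67443738,  0.75673746],
       [-0.02034488,  0.77618766,  0.63017362,  0.7889247 ],
       [ 0.        ,  0.        ,  0.        ,  1.        ]])}
wrist {'fx': 358.08843473905574, 'fy': 358.08843473905574, 'cx': 279.11902594642544, 'cy': 209.5903781514334, 'world_from_camera': array([[-0.27306575, -0.92802963, -0.2533695 ,  0.09942147],
       [ 0.96199475, -0.26312449, -0.07301785, -0.59515469],
       [ 0.00109501, -0.2636788 ,  0.96460992,  0.3727961 ],
       [ 0.        ,  0.        ,  0.        ,  1.        ]])}
```

View pics/top0.png

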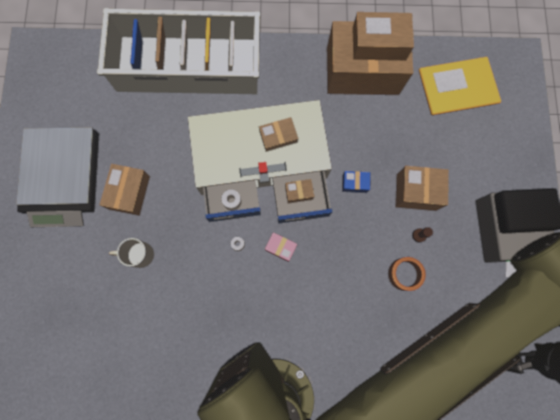

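View pics/side0.png

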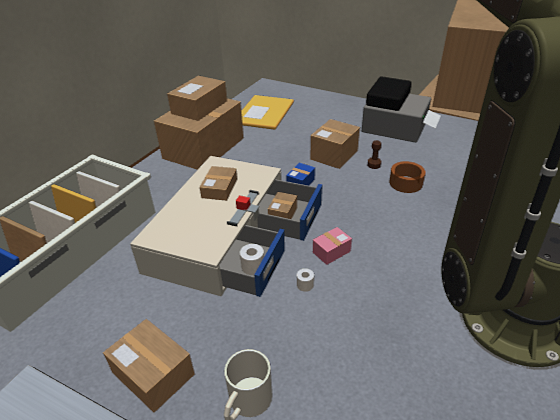

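The parcel is in the right (−y) drawer at top (300,190), the label roll in the left drawer at (231,199), and the red latch at (263,168). Next I measure the faces and the latch.

```bash
cat > h.py <<'E'
import numpy as np,cv2
def ray(f,u,v):
    d=np.array([(u-f["cx"])/f["fx"],-(v-f["cy"])/f["fy"],-1.]);T=f["world_from_camera"]
    return T[:3,3],T[:3,:3]@d
def onz(f,u,v,z):
    o,d=ray(f,u,v);return o+d*(z-o[2])/d[2]
def proj(f,p):
    T=f["world_from_camera"];c=T[:3,:3].T@(np.array(p)-T[:3,3]);return f["cx"]+f["fx"]*c[0]/-c[2],f["cy"]-f["fy"]*c[1]/-c[2]
E
python3 - <<'E'
from rig import arm
from h import *
for n,zz in(("top",.084),("side",.084)):
    f=arm.grab_frame(n);im=f["color"];hsv=cv2.cvtColor(im,cv2.COLOR_BGR2HSV)
    for nm,lo,hi in(("blue",(105,120,40),(125,255,255)),("red",(0,200,100),(4,255,255))):
        m=cv2.inRange(hsv,lo,hi)
        k,l,s,c=cv2.connectedComponentsWithStats(m)
        for i in range(1,k):
            if s[i,4]>25:
                mm=(l==i).astype(np.uint8);r=cv2.minAreaRect(cv2.findNonZero(mm));print(n,nm,s[i],c[i].round(1),cv2.boxPoints(r).round(1).tolist(), onz(f,*c[i],.13 if nm=="red" else .084).round(4))
    crop=im[90:260,170:360] if n=="top" else im[140:300,120:340]
    cv2.imwrite(f"pics/{n}_z.png",cv2.resize(crop,None,fx=3.6 if n=="top" else 3.5,fy=3.5,interpolation=cv2.INTER_CUBIC))
E
```

```text
top blue [131  19   7  45 171] [134.1  40.8] [[130.8000030517578, 62.900001525878906], [133.39999389648438, 18.899999618530273], [137.60000610351562, 19.200000762939453], [135.0, 63.20000076293945]] [1.0687 0.4559 0.084 ]
top blue [343 172  11  18 114] [347.9 183.3] [[343.0, 172.0], [353.0, 172.0], [353.0, 189.0], [343.0, 189.0]] [ 0.6165 -0.2055  0.084 ]
top blue [361 172   9  19 161] [364.9 181.2] [[361.0, 172.0], [369.0, 172.0], [369.0, 190.0], [361.0, 190.0]] [ 0.6234 -0.2562  0.084 ]
top blue [206 208  53  10 153] [232.7 212.7] [[205.8000030517578, 214.39999389648438], [257.8999938964844, 207.60000610351562], [258.3999938964844, 210.89999389648438], [206.1999969482422, 217.8000030517578]] [0.524  0.1318 0.084 ]
top blue [279 209  52  11 158] [306.6 214.1] [[278.6000061035156, 215.89999389648438], [329.79998779296875, 208.60000610351562], [330.3999938964844, 212.6999969482422], [279.1000061035156, 220.0]] [ 0.5223 -0.083   0.084 ]
side blue [287 163  28  22 368] [302.1 174.8] [[285.70001220703125, 180.5], [289.70001220703125, 160.6999969482422], [315.79998779296875, 166.0], [311.79998779296875, 185.8000030517578]] [ 0.6027 -0.1799  0.084 ]
side blue [300 184  22  56 435] [309.9 210.7] [[292.29998779296875, 235.3000030517578], [317.3999938964844, 182.3000030517578], [327.8999938964844, 187.3000030517578], [302.79998779296875, 240.3000030517578]] [ 0.5118 -0.0448  0.084 ]
side blue [255 229  29  68 681] [269.1 261. ] [[246.39999389648438, 289.5], [278.79998779296875, 226.8000030517578], [292.0, 233.6999969482422], [259.70001220703125, 296.3999938964844]] [0.5129 0.1571 0.084 ]
side blue [  0 248  19  29 322] [  6.8 261. ] [[-0.0, 248.0], [18.0, 248.0], [18.0, 276.0], [0.0, 276.0]] [1.0374 0.4312 0.084 ]
```

```bash
sleep 0
```

```text
(no output)
```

View pics/top_z.png

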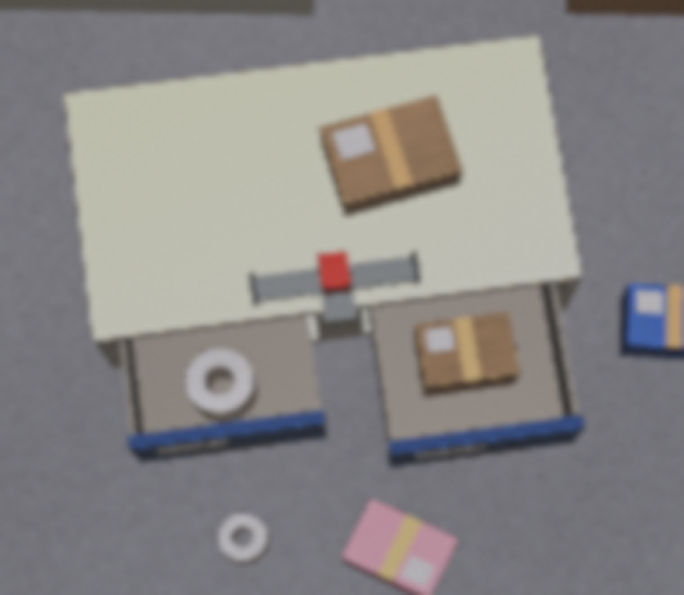

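View pics/side_z.png

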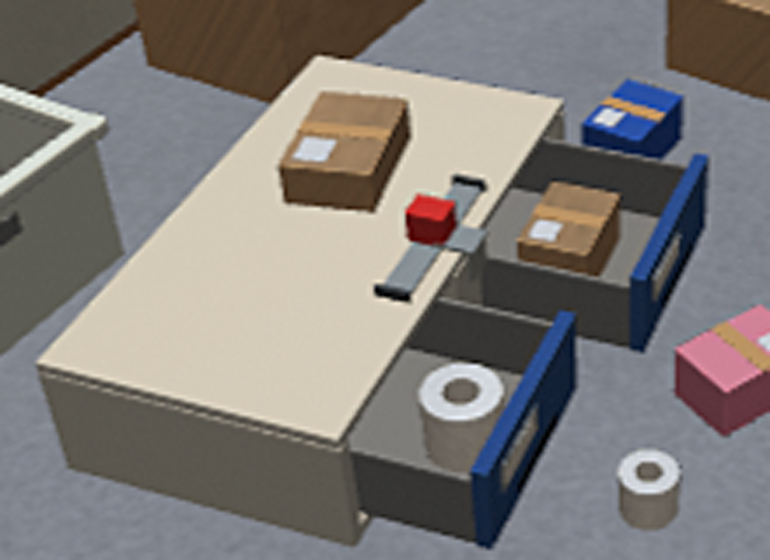

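```bash
python3 - <<'E'
from rig import arm
from h import *
f=arm.grab_frame("top");s=arm.grab_frame("side");im=f["color"];hsv=cv2.cvtColor(im,cv2.COLOR_BGR2HSV)
P=[onz(f,170+(x+.5)/3.6,90+(y+.5)/3.5,.1)[:2] for x,y in((65,95),(540,37),(580,275),(93,340))]
P2=[onz(s,120+(x+.5)/3.5,140+(y+.5)/3.5,.1)[:2] for x,y in((318,57),(563,98),(338,440),(38,365))] #BR,FR,FL,BL
P2=[P2[3],P2[0],P2[1],P2[2]]
M=np.array([[.11,.2],[.11,-.2],[-.11,-.2],[-.11,.2]])
for Q in(P,P2):
    Q=np.array(Q);a=M-M.mean(0);b=Q-Q.mean(0)
    th=np.arctan2((a[:,0]*b[:,1]-a[:,1]*b[:,0]).sum(),(a*b).sum());c=Q.mean(0)
    R=np.array([[np.cos(th),-np.sin(th)],[np.sin(th),np.cos(th)]])
    print("yaw",th,"c",c,"res",(Q-c-a@R.T).round(4).tolist())
    loc=lambda p:((np.array(p[:2])-c)@R).round(4)
    for g,n in((f,"top"),(s,"side")):
        hh=cv2.cvtColor(g["color"],cv2.COLOR_BGR2HSV);m=cv2.inRange(hh,(0,190,170),(5,255,255))|cv2.inRange(hh,(176,190,170),(180,255,255))
        k,l,st,cc=cv2.connectedComponentsWithStats(m);i=1+st[1:,4].argmax();print(n,"red",st[i],cc[i],loc(onz(g,*cc[i],.13 if n=='top' else .12)))
    print("drawerR edges top-outer",[loc(onz(f,*p,.084)) for p in((279.1,220),(330.4,212.7),(278.6,215.9),(329.8,208.6))])
    print("drawerL",[loc(onz(f,*p,.084)) for p in((206.2,217.8),(258.4,210.9))])
    face=c+R@np.array([-.11,-.104]);print("shut face",face,"latch",c+R@[-.085,0])
E
```

```text
yaw 0.15132207745762424 c [0.73219579 0.05774704] res [[-0.0014, -0.0008], [-0.0017, -0.0007], [0.002, 0.002], [0.0011, -0.0005]]Traceback (most recent call last):
  File "<stdin>", line 16, in <module>
ValueError: attempt to get argmax of an empty sequence
```

```bash
python3 - <<'E'
from rig import arm
from h import *
f=arm.grab_frame("top");s=arm.grab_frame("side")
P=[onz(f,170+(x+.5)/3.6,90+(y+.5)/3.5,.1)[:2] for x,y in((65,95),(540,37),(580,275),(93,340))]
P2=[onz(s,120+(x+.5)/3.5,140+(y+.5)/3.5,.1)[:2] for x,y in((318,57),(563,98),(338,440),(38,365))] #BR,FR,FL,BL
P2=[P2[3],P2[0],P2[1],P2[2]]
M=np.array([[.11,.2],[.11,-.2],[-.11,-.2],[-.11,.2]])
for Q in(P,P2):
    Q=np.array(Q);a=M-M.mean(0);b=Q-Q.mean(0)
    th=np.arctan2((a[:,0]*b[:,1]-a[:,1]*b[:,0]).sum(),(a*b).sum());c=Q.mean(0)
    R=np.array([[np.cos(th),-np.sin(th)],[np.sin(th),np.cos(th)]])
    print("yaw",th,"c",c,"res",(Q-c-a@R.T).round(4).tolist())
    loc=lambda p:((np.array(p[:2])-c)@R).round(4)
    for g,n in((f,"top"),(s,"side")):
        b_,g_,r_=[x.astype(int) for x in cv2.split(g["color"])];m=((r_>90)&(r_-g_>70)&(abs(b_-g_)<30)).astype(np.uint8)
        k,l,st,cc=cv2.connectedComponentsWithStats(m)
        for i in range(1,k):
          if st[i,4]>20:print(n,"red",st[i],cc[i],loc(onz(g,*cc[i],.13 if n=='top' else .12)))
    print("drawerR",[loc(onz(f,*p,.084)) for p in((279.1,220),(330.4,212.7),(278.6,215.9),(329.8,208.6))])
    print("drawerL",[loc(onz(f,*p,.084)) for p in((206.2,217.8),(258.4,210.9))])
    print("shut face",c+R@np.array([-.11,-.104]),"latch",c+R@[-.085,0])
E
```

```text
yaw 0.15132207745762424 c [0.73219579 0.05774704] res [[-0.0014, -0.0008], [-0.0017, -0.0007], [0.002, 0.002], [0.0011, -0.0005]]
top red [259 162   8  10  69] [262.42028986 167.        ] [-0.0842  0.0016]
side red [236 196  14   8  82] [242.3902439  199.30487805] [-0.0743 -0.0148]
side red [330 228  22  15 110] [338.73636364 233.79090909] [-0.3326  0.0339]
side red [314 235  24  17 197] [324.8680203  242.83248731] [-0.3115  0.0727]
drawerR [array([-0.2348, -0.0256]), array([-0.2343, -0.1768]), array([-0.2227, -0.0259]), array([-0.222 , -0.1771])]
drawerL [array([-0.199 ,  0.1822]), array([-0.1998,  0.0301])]
shut face [ 0.63913031 -0.06164649] latch [0.64816712 0.04493369]
yaw 0.15949766252866837 c [0.73456342 0.05549054] res [[-0.0013, 0.0002], [-0.0029, 0.0014], [0.0017, -0.0019], [0.0024, 0.0002]]
top red [259 162   8  10  69] [262.42028986 167.        ] [-0.0862  0.0048]
side red [236 196  14   8  82] [242.3902439  199.30487805] [-0.0764 -0.0115]
side red [330 228  22  15 110] [338.73636364 233.79090909] [-0.3343  0.0393]
side red [314 235  24  17 197] [324.8680203  242.83248731] [-0.3129  0.0778]
drawerR [array([-0.237 , -0.0211]), array([-0.2377, -0.1723]), array([-0.2249, -0.0215]), array([-0.2255, -0.1727])]
drawerL [array([-0.1995,  0.1864]), array([-0.2016,  0.0344])]
shut face [ 0.64247714 -0.06465986] latch [0.65064231 0.04199065]
```

```bash
cat >> h.py <<'E'
from scipy.spatial.transform import Rotation as Ro
YAW=.155;C=np.array([.7334,.0566]);RC=np.array([[np.cos(YAW),-np.sin(YAW)],[np.sin(YAW),np.cos(YAW)]])
def w(x,y,z): return np.r_[C+RC@[x,y],z]
def loc(p): return np.r_[(np.asarray(p)[:2]-C)@RC,p[2]]
def q(o): a=o["tool_rot"];return Ro.from_quat([a[1],a[2],a[3],a[0]])
c,s=np.cos(YAW),np.sin(YAW)
TR=Ro.from_matrix(np.array([[0,-s,c],[0,c,s],[-1,0,0]]))
def need(o,p):
    r=q(o);return (r.inv().apply(p-o["eef_pos"])/.3).round(3),(np.degrees((r.inv()*TR).as_rotvec())/30).round(3)
E
python3 - <<'E'
from rig import arm
from h import *
o=arm.get_obs();print(q(o).as_matrix().round(3))
f=arm.grab_frame("top");T=arm.grab_frame("wrist")["world_from_camera"]
print("cam in tool",q(o).inv().apply(T[:3,3]-o["eef_pos"]))
for n,p in(("pink",(281,247)),("parcel",(300,190)),("smallroll",(237,243)),("tape",(408,274))):print(n,onz(f,*p,.045).round(3),loc(onz(f,*p,.045)).round(3))
for x,y in((345,210),(460,180)):print("carton front",loc(onz(f,170+x/3.6,90+y/3.5,.1)))
print(w(-.28,-.115,.2));print(need(o,w(-.28,-.115,.2)))
E
```

```text
[[-0.    -0.273  0.962]
 [ 0.     0.962  0.273]
 [-1.     0.    -0.   ]]
cam in tool [-0.17762105  0.0002684  -0.06710008]
pink [ 0.43  -0.01   0.045] [-0.31  -0.019  0.045]
parcel [ 0.604 -0.066  0.045] [-0.147 -0.102  0.045]
smallroll [0.44  0.12  0.045] [-0.28   0.108  0.045]
tape [ 0.354 -0.384  0.045] [-0.443 -0.377  0.045]
carton front [-0.02559176 -0.01469289  0.1       ]
carton front [-0.01241357 -0.11226777  0.1       ]
[ 0.47451048 -0.10024775  0.2       ]
(array([-0.013,  1.246,  1.43 ]), array([ 0.233, -0.   , -0.   ]))
```

Request:
play_rows:
  offset:
    - [0,0.1,0.1]
    - [0,0.2,0.22]
    - [0,0.3,0.34]
    - [0,0.4,0.45]
    - [0,0.5,0.57]
    - [0,0.6,0.7]
    - [0,0.7,0.8]
    - [0,0.8,0.92]
    - [0,0.8,0.92]
  rotation:
    - [0.02,0,0]
    - [0.05,0,0]
    - [0.1,0,0]
    - [0.15,0,0]
    - [0.2,0,0]
    - [0.23,0,0]
    - [0.23,0,0]
    - [0.23,0,0]
    - [0.23,0,0]
  grip: [0,0,0,0,0,0,0,0,0]
  newtons: 40

```text
time: 1.45
eef_pos: [0.3663, -0.2671, 0.1961]
tool_rot: [0.705, -0.057, 0.704, 0.058]
wrist_force: [0.5, -0.2, 0.6]
width: -0.0001
```

```bash
python3 - <<'E'
from rig import arm
from h import *
o=arm.get_obs();print(o["time"],o["eef_pos"],loc(o["eef_pos"]),o["width"],o["wrist_force"])
print(need(o,w(-.28,-.11,.15)))
E
```

```text
1.45 [ 0.36629105 -0.26706352  0.1961402 ] [-0.41267508 -0.26310897  0.1961402 ] -5.3237296199381624e-05 [ 0.45037177 -0.20770409  0.55983792]
(array([0.155, 0.507, 0.446]), array([ 0.015,  0.003, -0.001]))
```

Request:
play_rows:
  offset:
    - [0.0,0.12,0.1]
    - [0,0.25,0.22]
    - [0,0.38,0.34]
    - [0,0.5,0.44]
    - [0,0.5,0.44]
    - [0.12,0.5,0.44]
    - [0.24,0.5,0.44]
    - [0.36,0.5,0.44]
    - [0.47,0.5,0.44]
    - [0.47,0.5,0.44]
    - [0.47,0.5,0.44]
  rotation:
    - [0.015,0,0]
    - [0.015,0,0]
    - [0.015,0,0]
    - [0.015,0,0]
    - [0.015,0,0]
    - [0.015,0,0]
    - [0.015,0,0]
    - [0.015,0,0]
    - [0.015,0,0]
    - [0.015,0,0]
    - [0.015,0,0]
  grip: [0,0,0,0,0,0,0,0,0,0,0]

```text
time: 2.55
eef_pos: [0.471, -0.1029, 0.0562]
tool_rot: [0.705, -0.053, 0.705, 0.052]
wrist_force: [0.1, 0.8, 0.8]
width: 0.0003
```

```bash
python3 - <<'E'
from rig import arm
from h import *
o=arm.get_obs();print(o["time"],o["eef_pos"],loc(o["eef_pos"]),o["wrist_force"])
print(need(o,w(-.115,-.11,.055)))
for n in("side","wrist"):cv2.imwrite(f"pics/{n}1.png",arm.grab_frame(n)["color"])
E
```

```text
2.55 [ 0.47103034 -0.10290012  0.05617612] [-0.28384789 -0.11708331  0.05617612] [0.06808604 0.79501253 0.78868798]
(array([0.004, 0.027, 0.563]), array([-0.013,  0.   ,  0.002]))
```

View pics/side1.png

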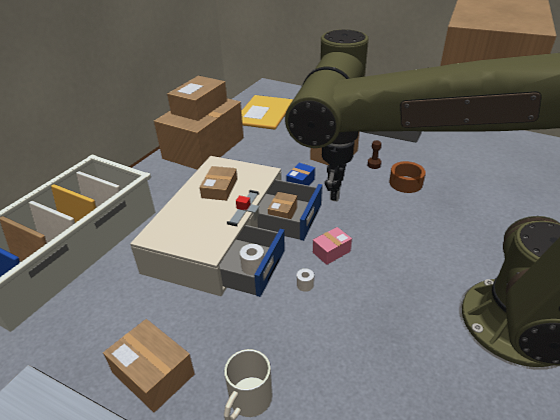

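View pics/wrist1.png

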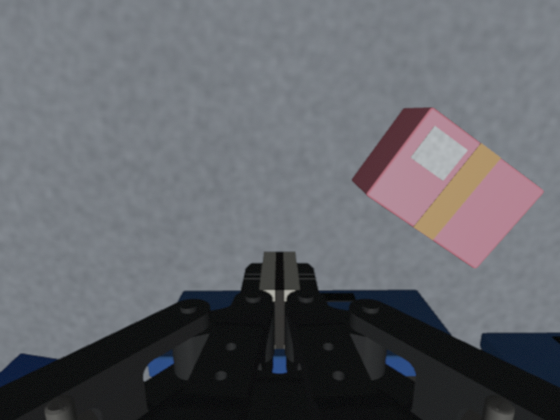

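Request:
play_rows:
  offset:
    - [0,0.02,0.05]
    - [0,0.02,0.1]
    - [0,0.02,0.13]
    - [0,0.02,0.16]
    - [0,0.02,0.19]
    - [0,0.02,0.22]
    - [0,0.02,0.25]
    - [0,0.02,0.28]
    - [0,0.02,0.31]
    - [0,0.02,0.34]
    - [0,0.02,0.37]
    - [0,0.02,0.4]
    - [0,0.02,0.42]
    - [0,0.02,0.44]
    - [0,0.02,0.46]
    - [0,0.02,0.48]
    - [0,0.02,0.49]
    - [0,0.02,0.5]
  rotation:
    - [0,0,0]
    - [0,0,0]
    - [0,0,0]
    - [0,0,0]
    - [0,0,0]
    - [0,0,0]
    - [0,0,0]
    - [0,0,0]
    - [0,0,0]
    - [0,0,0]
    - [0,0,0]
    - [0,0,0]
    - [0,0,0]
    - [0,0,0]
    - [0,0,0]
    - [0,0,0]
    - [0,0,0]
    - [0,0,0]
  grip: [0,0,0,0,0,0,0,0,0,0,0,0,0,0,0,0,0,0]

```text
time: 4.45
eef_pos: [0.6186, -0.074, 0.0551]
tool_rot: [0.705, -0.052, 0.705, 0.052]
wrist_force: [0.6, 0.5, -0.6]
width: -0.0
```

```bash
python3 - <<'E'
from rig import arm
from h import *
o=arm.get_obs();print(o["time"],o["eef_pos"],loc(o["eef_pos"]),o["wrist_force"])
im=arm.grab_frame("side")["color"];cv2.imwrite("pics/side2.png",cv2.resize(im[120:320,120:400],None,fx=2.8,fy=2.8,interpolation=cv2.INTER_CUBIC))
E
```

```text
4.45 [ 0.61859198 -0.07396597  0.05506133] [-0.13358843 -0.11127662  0.05506133] [ 0.63651392  0.54504007 -0.64609052]
```

View pics/side2.png

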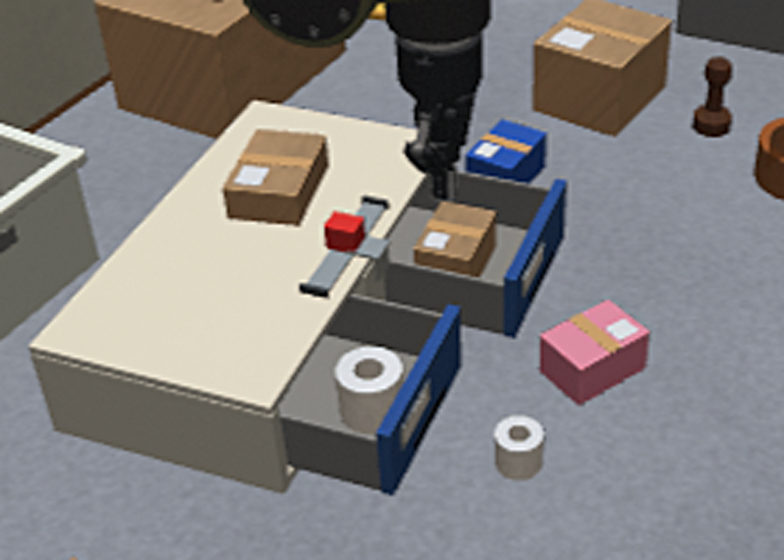

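```bash
python3 - <<'E'
from rig import arm
from h import *
o=arm.get_obs();f=arm.grab_frame("side");t=arm.grab_frame("top")
for n,g in(("side",f),("top",t)):print(n,"tcp",proj(g,o["eef_pos"]))
cv2.imwrite("pics/top2.png",cv2.resize(t["color"][90:290,150:430],None,fx=2.8,fy=2.8,interpolation=cv2.INTER_CUBIC))
E
```

```text
side tcp (np.float64(278.82110698406404), np.float64(201.84240800039888))
top tcp (np.float64(302.68527488215557), np.float64(184.48679755448066))
```

View pics/top2.png

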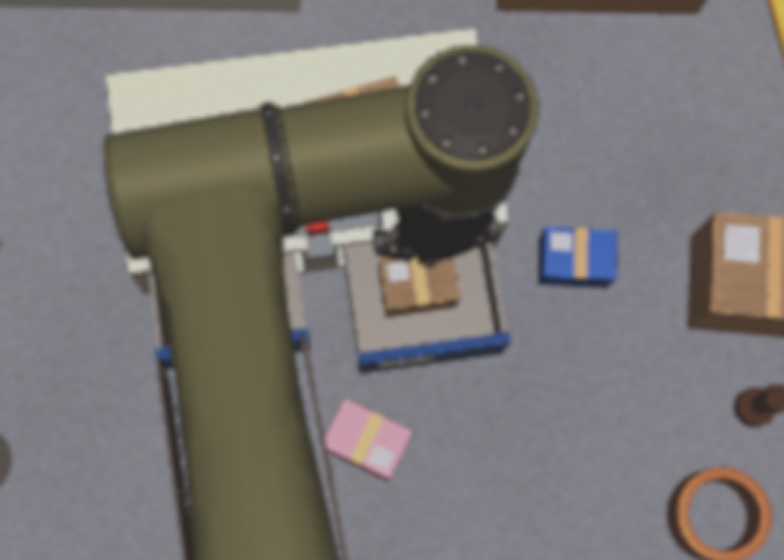

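```bash
python3 - <<'E'
from rig import arm
from h import *
f=arm.grab_frame("side");p=[0.47103,-0.1029,.05618]
print(proj(f,p), proj(f,[p[0],p[1],.09]))
im=cv2.imread("pics/side1.png");cv2.imwrite("pics/side1z.png",cv2.resize(im[130:230,280:400],None,fx=6,fy=6,interpolation=cv2.INTER_CUBIC))
im=f["color"];cv2.imwrite("pics/side2z.png",cv2.resize(im[130:250,220:340],None,fx=5,fy=5,interpolation=cv2.INTER_CUBIC))
cv2.imwrite("pics/wrist2.png",arm.grab_frame("wrist")["color"])
print(proj(f,w(-.134,-.111,.055)),[proj(f,w(-.235,y,.084)) for y in(-.024,-.184)],[proj(f,w(-.235,y,.014)) for y in(-.024,-.184)])
E
```

```text
(np.float64(333.65677178331765), np.float64(211.21625101263726)) (np.float64(334.304738753341), np.float64(200.88228435457168))
(np.float64(279.0136023207886), np.float64(201.94437228382554)) [(np.float64(304.9696629328063), np.float64(220.86740859384744)), (np.float64(323.0719999080456), np.float64(185.01689625384643))] [(np.float64(304.7261186667198), np.float64(242.0001593892772)), (np.float64(322.2178646446881), np.float64(205.45801992305698))]
```

View pics/side1z.png

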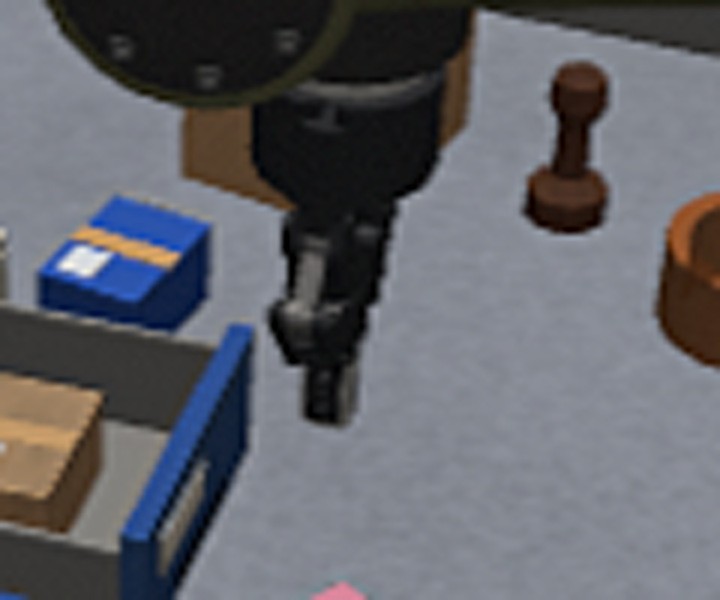

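View pics/side2z.png

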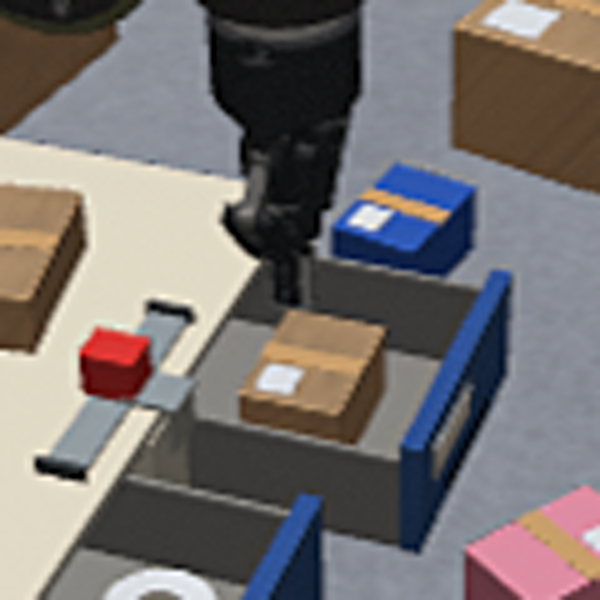

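View pics/wrist2.png

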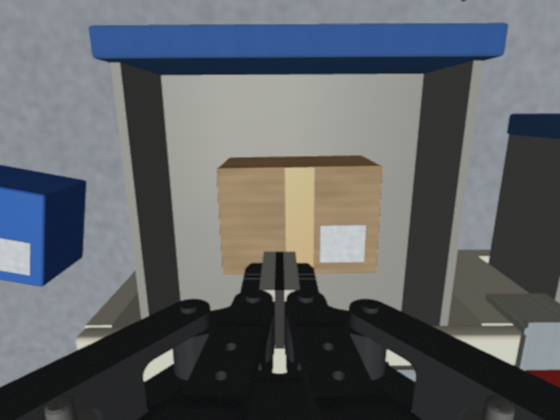

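The drawer did not move. The side view shows the real tip at (334,201), about 34 mm above the reported TCP (which projects to (334,211)), so the fingers passed over the front. I check this with the wrist camera before backing out.

```bash
python3 - <<'E'
from rig import arm
from h import *
o=arm.get_obs();f=arm.grab_frame("wrist");s=arm.grab_frame("side")
e=o["eef_pos"]
for dz in(0,.02,.035,.05):print(dz,proj(f,e+[0,0,dz]),proj(s,e+[0,0,dz]))
print(q(o).inv().apply(f["world_from_camera"][:3,3]-e), s["world_from_camera"][:3,3])
# tip front edge in side view at (277.5,190.5) & wrist tip
def tri(a,b):
    (o1,d1),(o2,d2)=a,b
    A=np.c_[d1,-d2];t=np.linalg.lstsq(A,o2-o1,rcond=None)[0];p1=o1+t[0]*d1;p2=o2+t[1]*d2;return (p1+p2)/2,np.linalg.norm(p1-p2)
for uv in((279,252),(279,290)):print(tri(ray(f,*uv),ray(s,277.7,190.5)),e)
# FK-free check: where drawer & parcel appear in wrist
print("face topedge wrist",[proj(f,w(-.235,y,.084)) for y in(-.024,-.184)],"parcel top",[proj(f,w(-.147,-.102,.063))])
E
```

```text
0 (np.float64(278.91717886266815), np.float64(243.48756954923957)) (np.float64(279.01618850645644), np.float64(201.84693951472482))
0.02 (np.float64(278.87875725458156), np.float64(258.47168859210353)) (np.float64(278.80968648348704), np.float64(195.87453739882488))
0.035 (np.float64(278.84367542792376), np.float64(272.1533196601399)) (np.float64(278.6519360731326), np.float64(191.31211776226522))
0.05 (np.float64(278.80138344848285), np.float64(288.6468524938914)) (np.float64(278.4916565027025), np.float64(186.6765503629362))
[-0.17760728  0.0002118  -0.06713092] [0.12966623 0.75673746 0.7889247 ]
(array([ 0.6149535 , -0.07392161,  0.09077259]), np.float64(0.011832792697155491)) [ 0.61826499 -0.07399583  0.0551245 ]
(array([ 0.62268043, -0.07325151,  0.09323865]), np.float64(0.004271792277105443)) [ 0.61826499 -0.07399583  0.0551245 ]
face topedge wrist [(np.float64(509.6004536853378), np.float64(16.180656984323463)), (np.float64(83.55873142691777), np.float64(19.39881160036606))] parcel top [(np.float64(297.3450038397966), np.float64(224.26286418807283))]
```

Both views agree: the tips sit about 35 mm short of the reported TCP (true tip z ≈ 0.090). I'll back out over the front and come down again with that offset.

Request:
play_rows:
  offset:
    - [-0.08,0,0]
    - [-0.12,0,0]
    - [-0.12,0,-0.12]
    - [-0.12,0,-0.26]
    - [-0.12,0,-0.4]
    - [-0.12,0,-0.48]
    - [-0.12,0,-0.48]
    - [-0.05,0,-0.48]
    - [0.02,0,-0.48]
    - [0.06,0,-0.48]
    - [0.06,0,-0.48]
    - [0.06,0,-0.48]
  rotation:
    - [0,0,0]
    - [0,0,0]
    - [0,0,0]
    - [0,0,0]
    - [0,0,0]
    - [0,0,0]
    - [0,0,0]
    - [0,0,0]
    - [0,0,0]
    - [0,0,0]
    - [0,0,0]
    - [0,0,0]
  grip: [0,0,0,0,0,0,0,0,0,0,0,0]

```text
time: 6.0
eef_pos: [0.4765, -0.0954, 0.0378]
tool_rot: [0.705, -0.053, 0.705, 0.052]
wrist_force: [1.0, 0.1, 0.5]
width: 0.0
```

```bash
python3 - <<'E'
from rig import arm
from h import *
o=arm.get_obs();f=arm.grab_frame("side");e=o["eef_pos"];print(e,loc(e),proj(f,e+[0,0,.035]))
im=f["color"];cv2.imwrite("pics/side3z.png",cv2.resize(im[130:250,270:390],None,fx=5,fy=5,interpolation=cv2.INTER_CUBIC))
E
```

```text
[ 0.47649877 -0.09543534  0.03779685] [-0.27729261 -0.11055223  0.03779685] (np.float64(330.84636355356724), np.float64(207.1703073366809))
```

View pics/side3z.png

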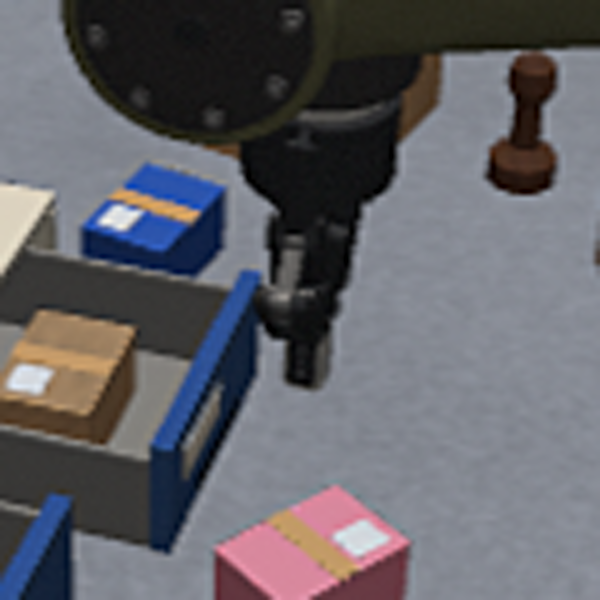

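Request:
play_rows:
  offset:
    - [0,0,0.04]
    - [0,0,0.07]
    - [0,0,0.1]
    - [0,0,0.13]
    - [0,0,0.16]
    - [0,0,0.19]
    - [0,0,0.22]
    - [0,0,0.25]
    - [0,0,0.28]
    - [0,0,0.31]
    - [0,0,0.34]
    - [0,0,0.37]
    - [0,0,0.4]
    - [0,0,0.42]
    - [0,0,0.44]
    - [0,0,0.45]
    - [0,0,0.45]
  rotation:
    - [0,0,0]
    - [0,0,0]
    - [0,0,0]
    - [0,0,0]
    - [0,0,0]
    - [0,0,0]
    - [0,0,0]
    - [0,0,0]
    - [0,0,0]
    - [0,0,0]
    - [0,0,0]
    - [0,0,0]
    - [0,0,0]
    - [0,0,0]
    - [0,0,0]
    - [0,0,0]
    - [0,0,0]
  grip: [0,0,0,0,0,0,0,0,0,0,0,0,0,0,0,0,0]

```text
time: 7.75
eef_pos: [0.6102, -0.0753, 0.037]
tool_rot: [0.705, -0.052, 0.705, 0.052]
wrist_force: [0.4, -0.6, -0.3]
width: 0.0002
```

```bash
python3 - <<'E'
from rig import arm
from h import *
o=arm.get_obs();f=arm.grab_frame("side");e=o["eef_pos"];print(o["time"],e,loc(e),o["wrist_force"])
im=f["color"];cv2.imwrite("pics/side4z.png",cv2.resize(im[130:250,220:340],None,fx=5,fy=5,interpolation=cv2.INTER_CUBIC))
E
```

```text
7.75 [ 0.6101618  -0.07529234  0.03698756] [-0.14212231 -0.11128563  0.03698756] [ 0.36911169 -0.6457401  -0.34184391]
```

View pics/side4z.png

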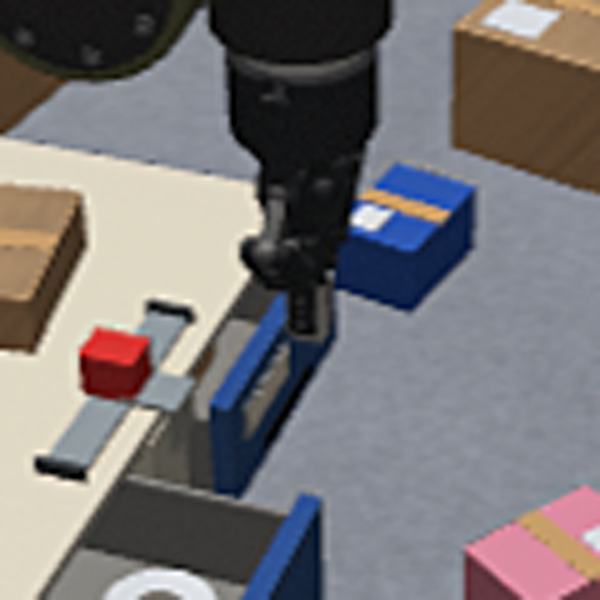

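Request:
play_rows:
  offset:
    - [0,0,0.01]
    - [0,0,0.02]
    - [0,0,0.03]
    - [0,0,0.04]
    - [0,0,0.05]
    - [0,0,0.055]
  rotation:
    - [0,0,0]
    - [0,0,0]
    - [0,0,0]
    - [0,0,0]
    - [0,0,0]
    - [0,0,0]
  grip: [0,0,0,0,0,0]

```text
time: 8.4
eef_pos: [0.6262, -0.0729, 0.0372]
tool_rot: [0.705, -0.052, 0.705, 0.052]
wrist_force: [-3.2, -0.4, 1.4]
width: -0.0
```

```bash
python3 - <<'E'
from rig import arm
from h import *
o=arm.get_obs();f=arm.grab_frame("side");e=o["eef_pos"];print(o["time"],e,loc(e),o["wrist_force"])
im=f["color"];cv2.imwrite("pics/side5z.png",cv2.resize(im[130:250,220:340],None,fx=5,fy=5,interpolation=cv2.INTER_CUBIC))
E
```

```text
8.4 [ 0.62615244 -0.07289846  0.03716255] [-0.12595381 -0.11138908  0.03716255] [-3.20821213 -0.42765399  1.39260223]
```

View pics/side5z.png

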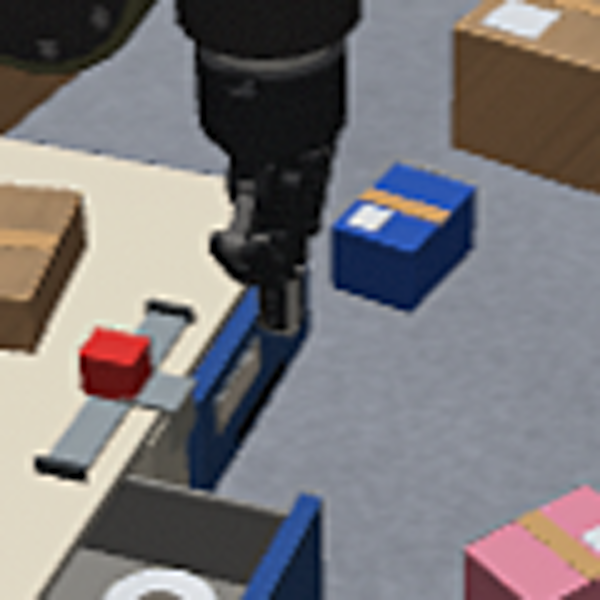

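Request:
play_rows:
  offset:
    - [0,0,0.005]
    - [0,0,0.01]
    - [0,0,0.015]
    - [0,0,0.015]
  rotation:
    - [0,0,0]
    - [0,0,0]
    - [0,0,0]
    - [0,0,0]
  grip: [0,0,0,0]

```text
time: 8.85
eef_pos: [0.6305, -0.0722, 0.0371]
tool_rot: [0.705, -0.052, 0.705, 0.052]
wrist_force: [-1.5, -0.9, 1.1]
width: -0.0001
```

Request:
play_rows:
  offset:
    - [0,0,0.005]
    - [0,0,0.01]
    - [0,0,0.015]
    - [0,0,0.015]
  rotation:
    - [0,0,0]
    - [0,0,0]
    - [0,0,0]
    - [0,0,0]
  grip: [0,0,0,0]

```text
time: 9.25
eef_pos: [0.6333, -0.0718, 0.037]
tool_rot: [0.704, -0.052, 0.706, 0.052]
wrist_force: [-9.4, 0.1, 4.7]
width: -0.0002
```

Request:
play_rows:
  offset:
    - [0,0,0.007]
    - [0,0,0.007]
    - [0,0,0.007]
  rotation:
    - [0,0,0]
    - [0,0,0]
    - [0,0,0]
  grip: [0,0,0]

```text
time: 9.55
eef_pos: [0.6331, -0.0718, 0.037]
tool_rot: [0.702, -0.052, 0.708, 0.052]
wrist_force: [-18.1, 0.3, 8.9]
width: 0.0004
```

```bash
python3 - <<'E'
from rig import arm
from h import *
o=arm.get_obs();f=arm.grab_frame("side");e=o["eef_pos"];print(o["time"],e,loc(e),o["wrist_force"])
im=f["color"];cv2.imwrite("pics/side6z.png",cv2.resize(im[130:250,220:340],None,fx=5,fy=5,interpolation=cv2.INTER_CUBIC))
E
```

```text
9.55 [ 0.63309647 -0.07182222  0.03704385] [-0.11892688 -0.11139777  0.03704385] [-18.05869723   0.28154641   8.89984815]
```

View pics/side6z.png

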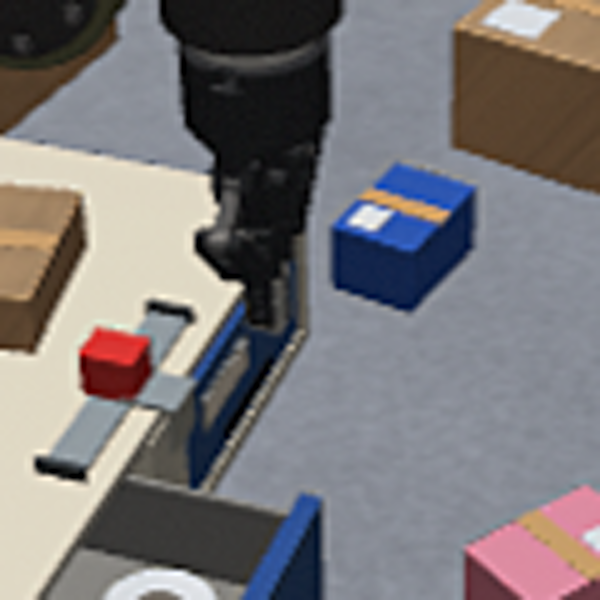

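The push met a stop at 18 N, with the face apparently flush. I retreat, lift and check it.

Request:
play_rows:
  offset:
    - [0,0,-0.06]
    - [0,0,-0.15]
    - [0,0,-0.2]
    - [-0.12,0,-0.2]
    - [-0.26,0,-0.2]
    - [-0.4,0,-0.2]
    - [-0.4,0,-0.35]
    - [-0.4,0,-0.5]
    - [-0.4,0,-0.5]
  rotation:
    - [0,0,0]
    - [0,0,0]
    - [0,0,0]
    - [0,0,0]
    - [0,0,0]
    - [0,0,0]
    - [0,0,0]
    - [0,0,0]
    - [0,0,0]
  grip: [0,0,0,0,0,0,0,0,0]

```text
time: 10.5
eef_pos: [0.4861, -0.0938, 0.1584]
tool_rot: [0.707, -0.052, 0.704, 0.053]
wrist_force: [0.3, 0.2, -0.1]
width: -0.0003
```

```bash
python3 - <<'E'
from rig import arm
from h import *
o=arm.get_obs();f=arm.grab_frame("side");t=arm.grab_frame("top");e=o["eef_pos"];print(o["time"],e,loc(e),o["wrist_force"])
print(q(o).as_matrix().round(3))
cv2.imwrite("pics/side7z.png",cv2.resize(f["color"][140:300,130:330],None,fx=4,fy=3.7,interpolation=cv2.INTER_CUBIC))
cv2.imwrite("pics/top7z.png",cv2.resize(t["color"][90:260,170:360],None,fx=3.6,fy=3.5,interpolation=cv2.INTER_CUBIC))
E
```

```text
10.5 [ 0.48606805 -0.09381882  0.15840265] [-0.26758849 -0.1104324   0.15840265] [ 0.29992584  0.2117148  -0.08876887]
[[ 0.004 -0.148  0.989]
 [ 0.001  0.989  0.148]
 [-1.     0.001  0.004]]
```

View pics/side7z.png

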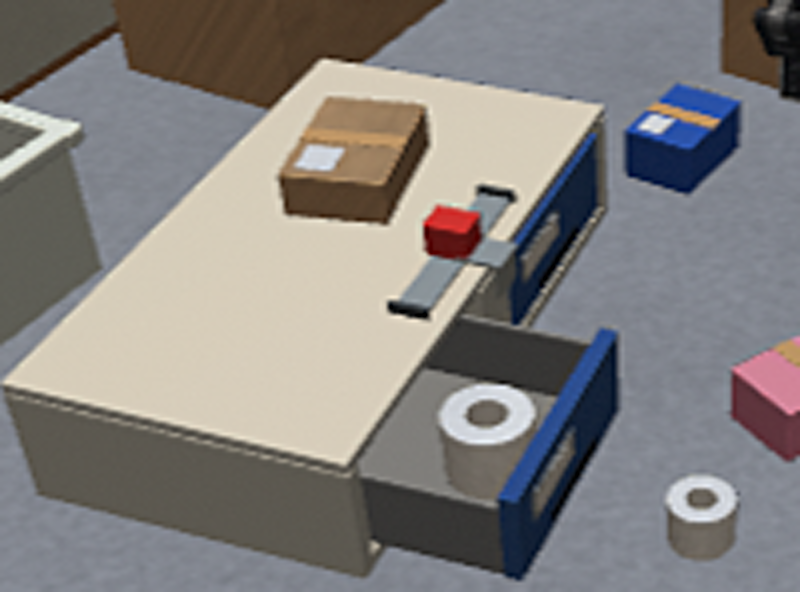

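View pics/top7z.png

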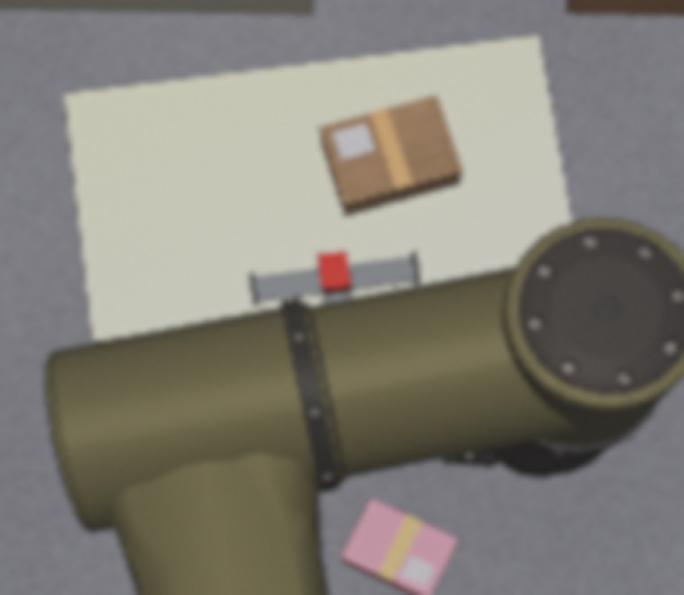

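```bash
python3 - <<'E'
from rig import arm
from h import *
f=arm.grab_frame("side");o=arm.get_obs();e=o["eef_pos"]
for x in(-.11,-.115,-.12):print(x,[np.round(((proj(f,w(x,y,z))[0]-130)*4,(proj(f,w(x,y,z))[1]-140)*3.7)) for y,z in((-.024,.014),(-.024,.084),(-.184,.084),(-.2,.1))])
# fit blue face by plane through y known: latch
print("need above latch left", need(o,w(-.085,.045,.13)),need(o,w(-.085,.045,.077)))
E
```

```text
-0.11 [array([517., 339.]), array([511., 262.]), array([599., 137.]), array([606., 108.])]
-0.115 [array([524., 341.]), array([519., 264.]), array([606., 138.]), array([613., 109.])]
-0.12 [array([531., 342.]), array([526., 265.]), array([613., 139.]), array([620., 110.])]
need above latch left (array([0.094, 0.521, 0.595]), array([-0.012,  0.004, -0.   ])) (array([0.27 , 0.521, 0.594]), array([-0.012,  0.004, -0.   ]))
```

Request:
play_rows:
  offset:
    - [0,0.1,0.11]
    - [0,0.2,0.23]
    - [0,0.3,0.35]
    - [0,0.4,0.46]
    - [0,0.5,0.57]
    - [0,0.52,0.595]
    - [0,0.52,0.595]
    - [0.08,0.52,0.595]
    - [0.16,0.52,0.595]
    - [0.22,0.52,0.595]
    - [0.22,0.52,0.595]
  rotation:
    - [-0.012,0.004,0]
    - [-0.012,0.004,0]
    - [-0.012,0.004,0]
    - [-0.012,0.004,0]
    - [-0.012,0.004,0]
    - [-0.012,0.004,0]
    - [-0.012,0.004,0]
    - [-0.012,0.004,0]
    - [-0.012,0.004,0]
    - [-0.012,0.004,0]
    - [-0.012,0.004,0]
  grip: [0,0,0,0,0,0,0,0,0,0,0]

```text
time: 11.75
eef_pos: [0.6402, 0.0861, 0.0877]
tool_rot: [0.702, -0.055, 0.708, 0.054]
wrist_force: [-0.7, -0.2, -0.2]
width: -0.0
```

```bash
python3 - <<'E'
from rig import arm
from h import *
o=arm.get_obs();f=arm.grab_frame("side");t=arm.grab_frame("wrist");e=o["eef_pos"];print(o["time"],e,loc(e),o["wrist_force"]);print(need(o,w(-.085,.045,.079)))
cv2.imwrite("pics/side8z.png",cv2.resize(f["color"][140:300,130:330],None,fx=4,fy=3.7,interpolation=cv2.INTER_CUBIC))
cv2.imwrite("pics/wrist8.png",t["color"])
E
```

```text
11.75 [0.64018156 0.08610011 0.08773042] [-0.08754666  0.04353752  0.08773042] [-0.65219251 -0.21932089 -0.16677163]
(array([0.029, 0.005, 0.009]), array([-0.002, -0.014,  0.001]))
```

View pics/side8z.png

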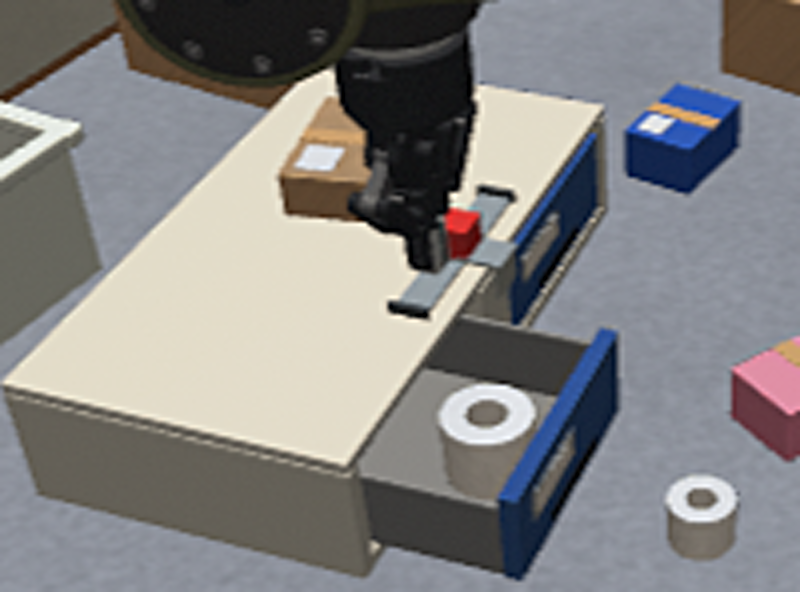

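View pics/wrist8.png

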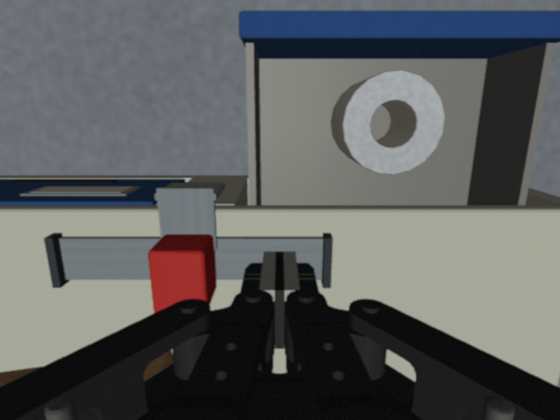

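Request:
play_rows:
  offset:
    - [0.015,0,0.005]
    - [0.027,0,0.008]
    - [0.027,0,0.008]
    - [0.027,-0.02,0.008]
    - [0.027,-0.04,0.008]
    - [0.027,-0.06,0.008]
    - [0.027,-0.08,0.008]
    - [0.027,-0.1,0.008]
    - [0.027,-0.12,0.008]
    - [0.027,-0.135,0.008]
    - [0.027,-0.15,0.008]
    - [0.027,-0.15,0.008]
  rotation:
    - [0,-0.014,0]
    - [0,-0.014,0]
    - [0,-0.014,0]
    - [0,-0.014,0]
    - [0,-0.014,0]
    - [0,-0.014,0]
    - [0,-0.014,0]
    - [0,-0.014,0]
    - [0,-0.014,0]
    - [0,-0.014,0]
    - [0,-0.014,0]
    - [0,-0.014,0]
  grip: [0,0,0,0,0,0,0,0,0,0,0,0]

```text
time: 13.05
eef_pos: [0.6512, 0.0424, 0.083]
tool_rot: [0.707, -0.054, 0.703, 0.054]
wrist_force: [-0.2, 0.5, 0.6]
width: -0.0002
```

```bash
python3 - <<'E'
from rig import arm
from h import *
o=arm.get_obs();f=arm.grab_frame("side");t=arm.grab_frame("wrist");e=o["eef_pos"];print(o["time"],e,loc(e),o["wrist_force"])
cv2.imwrite("pics/side9z.png",cv2.resize(f["color"][140:300,130:330],None,fx=4,fy=3.7,interpolation=cv2.INTER_CUBIC))
cv2.imwrite("pics/wrist9.png",t["color"])
E
```

```text
13.05 [0.6512359  0.0424028  0.08299878] [-0.08337084 -0.00134249  0.08299878] [-0.17046792  0.53766706  0.63535062]
```

View pics/wrist9.png

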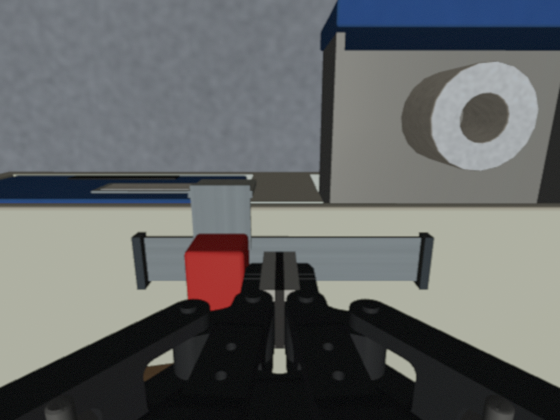

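The latch is moving; the block is now at (218,270) in the wrist view, near the right end of its track. I continue in small steps up to the stop.

Request:
play_rows:
  offset:
    - [0,-0.01,0]
    - [0,-0.02,0]
    - [0,-0.03,0]
    - [0,-0.035,0]
    - [0,-0.035,0]
  rotation:
    - [0,0,0]
    - [0,0,0]
    - [0,0,0]
    - [0,0,0]
    - [0,0,0]
  grip: [0,0,0,0,0]

```text
time: 13.65
eef_pos: [0.6526, 0.0335, 0.0828]
tool_rot: [0.707, -0.054, 0.703, 0.055]
wrist_force: [-0.7, 3.9, 0.4]
width: -0.0001
```

Request:
play_rows:
  offset:
    - [0,-0.007,0]
    - [0,-0.014,0]
    - [0,-0.014,0]
  rotation:
    - [0,0,0]
    - [0,0,0]
    - [0,0,0]
  grip: [0,0,0]

```text
time: 13.95
eef_pos: [0.6528, 0.033, 0.0828]
tool_rot: [0.707, -0.053, 0.703, 0.058]
wrist_force: [-6.7, 16.1, 1.6]
width: -0.0002
```

The latch is at its stop (16 N, no further movement). I back off and lift clear.

Request:
play_rows:
  offset:
    - [0,0.04,0]
    - [0,0.09,0]
    - [0,0.09,0]
    - [-0.14,0.09,0]
    - [-0.28,0.09,0]
    - [-0.4,0.09,0]
    - [-0.4,0.09,-0.15]
    - [-0.4,0.09,-0.3]
    - [-0.4,0.09,-0.45]
    - [-0.4,0.09,-0.6]
    - [-0.4,0.09,-0.6]
  rotation:
    - [0,0,0]
    - [0,0,0]
    - [0,0,0]
    - [0,0,0]
    - [0,0,0]
    - [0,0,0]
    - [0,0,0]
    - [0,0,0]
    - [0,0,0]
    - [0,0,0]
    - [0,0,0]
  grip: [0,0,0,0,0,0,0,0,0,0,0]

```text
time: 15.05
eef_pos: [0.4679, 0.0261, 0.2043]
tool_rot: [0.709, -0.054, 0.701, 0.055]
wrist_force: [0.2, 0.1, 0.3]
width: 0.0002
```

```bash
python3 - <<'E'
from rig import arm
from h import *
o=arm.get_obs();f=arm.grab_frame("side");t=arm.grab_frame("top");print(o["time"],o["eef_pos"],o["wrist_force"])
for n,g,z in(("top",t,.13),("side",f,.117)):
    b_,g_,r_=[x.astype(int) for x in cv2.split(g["color"])];m=((r_>90)&(r_-g_>70)&(abs(b_-g_)<30)).astype(np.uint8)
    k,l,st,cc=cv2.connectedComponentsWithStats(m)
    for i in range(1,k):
        if st[i,4]>20:print(n,st[i],loc(onz(g,*cc[i],z)))
cv2.imwrite("pics/side10z.png",cv2.resize(f["color"][140:300,130:330],None,fx=4,fy=3.7,interpolation=cv2.INTER_CUBIC))
cv2.imwrite("pics/top10z.png",cv2.resize(t["color"][90:260,170:360],None,fx=3.6,fy=3.5,interpolation=cv2.INTER_CUBIC))
E
```

```text
15.05 [0.46786765 0.02607365 0.20427105] [0.178515   0.05424577 0.32781865]
side [242 187  13  14 102] [-0.07608059 -0.04699979  0.117     ]
side [330 228  22  15 110] [-0.3327792   0.03311529  0.117     ]
side [314 235  24  17 200] [-0.31161886  0.07187179  0.117     ]
```

View pics/side10z.png

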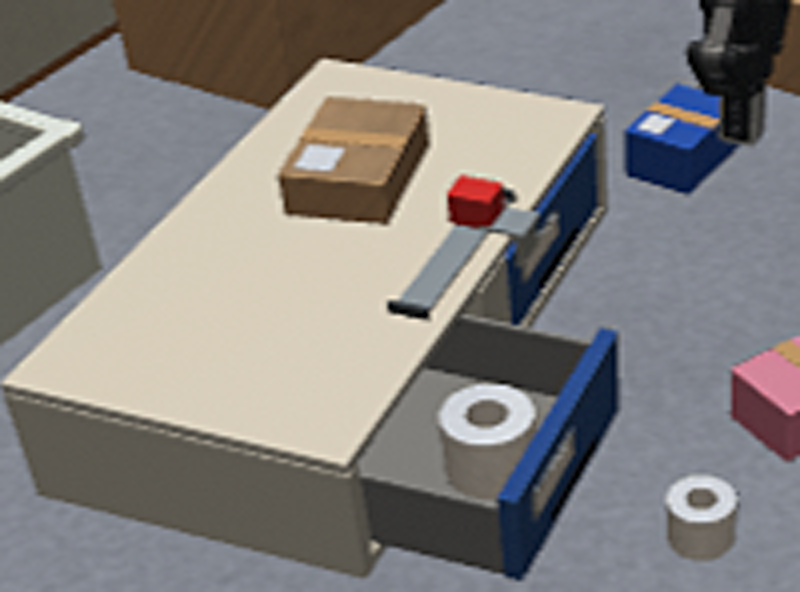

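View pics/top10z.png

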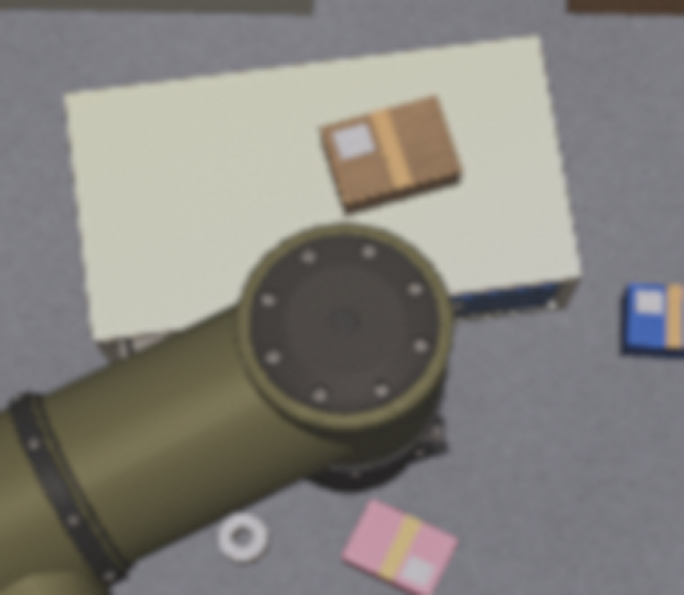

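```bash
python3 - <<'E'
from rig import arm
print(arm.job_done())
E
```

```text
the job is handed in; nothing more can be done
None
```

The right (−y) drawer, which held the parcel, is pushed fully shut, and the red latch is pushed across to that side. I handed the job in at about 15 s. No verdict was reported.

**Failed first push:** My first push missed. The fingertips sit about 35 mm short of the reported TCP, as the side and wrist views both showed. The closed fingers passed over the drawer front without measurable force. I backed out, corrected for the offset and pushed again.

**Last checks:**
- **Drawer:** it met its stop at about 18 N along x, with about 9 N upward on the tool and a slight tilt of it. The face corners in the side view match the shut position to about 2 mm. One hand-read lower corner was off by about 20 enlarged-view pixels (about 5 camera pixels), which I put down to misreading it.
- **Latch:** it stopped moving at about 16 N. In the side view the block sits at the right end of its track, about 33 mm from where it started.
- **Other drawer and label roll:** they look unmoved in the side view.
- **Other things:** the small carton looked unmoved in both final views. I did not re-measure the mug, stamp, tape roll or large cartons, and the arm made no contact near them.
- **Not seen at the end:** the parcel is hidden inside the shut drawer. In the last top view the arm hid the latch, so its final position rests on the side view and the contact force.
- **Robot:** it ended well clear of everything, at close to zero wrist force.

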